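# Lift the kiln lid with the lid lifter and park it on the lid stand

### The job

Treat the kiln and its lid as hot: take the lid lifter from its rack, hook it under the loop of the lid, lift the lid off the kiln and keep it level, and lower it gently until it sits flat and home in the cup of the lid stand. Then unhook the lifter without dragging the lid and hang it back on its rack. Touch the lid only with the lifter and never press hard on it (about 2 kg at the most); keep hands and arm off the kiln and leave everything else on the bench where it is.

Things in the scene. Friction and masses are not known exactly. Their poses are not given: they have to be found in the camera images.
- lid: Kiln lid, loose, 0.4-0.65 kg: steel disc 100 mm across, 8 mm thick, over a tapered plug (84 mm across at the disc, 72 at its bottom, 12 deep), rigid loop handle on top. Origin: centre of the disc's underside, which lies on the kiln's rim at the start; z up. The lid's x (square to the loop) points away from the robot within 35 degrees.
- loop (a point): Middle of the loop's bar, on its axis, 30 mm above the lid's origin. Round bar 8 mm thick, 60 mm long along the lid's y, on a leg at each end: below it a gap 18 mm high (disc top to bar) and 60 mm wide, open along the lid's +x and -x. The lid's weight hangs straight below it.
- lifter: Lid lifter, loose, 0.18 kg, kept upright: 10 mm shank with a flat toe at its foot, springing up to 3 mm into the handle when pushed from below (1 N, then 1.5 N per mm; rigid when pulled down), collar 40 mm across at z = 110-115 mm, handle bar 26 (x) by 18 (y) mm from z = 115 to 207 mm, gripped across the 18. Origin: on the shank's axis, level with the unpushed toe's underside; z up, x along the toe. At first it hangs in the rack, toe along the rack's x.
- seat (a point): Seat for the loop bar on the lifter's toe: 15.5 mm ahead (+x) of its origin, 6 mm up. The toe is 24 mm wide, 6 mm thick, reaches x = 32 mm; its last 6 mm turn up to 13.5 mm above the underside. So the bar lies between x = 5 (shank) and 26 mm (upturned end); with the bar at rest on the seat, the toe must drop 7.5 to 12 mm against the lid to slide out again.
- rack: Wooden lifter rack, fixed. Origin: under the hanging place, at table level; z up. Column at x = 48-64 mm; from it two flat steel prongs run to x = -33 mm, on either side of a 22 mm wide slot open at the -x end (towards the robot). Prong tops are 200 mm above the table, with 8 mm high upturned ends at x = -27 to -33 mm.
- hang (a point): Where the lifter's origin is when it hangs: on the rack's axis, 90 mm above the table, shank in the slot, collar lying on the prongs. To take it, raise it 10 mm or more and draw it out to the rack's -x; hang it back the same way. Anything from 15 mm before to 25 mm behind this point, along the slot, is good.
- kiln: Small round bench kiln, fixed, 124 mm across, rim 90 mm above the table, mouth 92 mm across with the lid on it. Origin: centre of its underside; z up. A control box with a knob sticks out 18 mm on its own -x side.
- stand: Lid stand, fixed, 112 mm across. Origin: centre of its underside; z up. On a telescopic stem sits an open cup, centred, its 92 mm wide, 14 mm deep opening taking the lid's plug, so that the disc lies on its rim. The stem is clamped anywhere in its travel: rim 55 to 105 mm above the table. This height is not measured and must be felt; the cup does not give way.
- tub: Bystander: small white tub, 54 mm across, 37 mm high; lies on the bench and stays where it is. Origin: centre of its underside.
- glue_bottle: Bystander: glue bottle, 140 mm high; lies on the bench and stays where it is. Origin: centre of its underside.
- tesserae_jar: Bystander: tall jar of mosaic stones, 81 mm across, 163 mm high; lies on the bench and stays where it is. Origin: centre of its underside.

How it is judged:
By the outcome, as a careful person would: the job done as asked, in the order asked, and still so for the second after the job is handed in, with the robot touching nothing.
It also fails if it takes over 72 s, if anything falls off the work surface, if the arm or the gripper's body presses on something with over 40 N, if the wrist force passes 120 N, or if a joint passes its speed limit or range.

### The arm

A 6-joint arm with a two-finger parallel gripper is mounted at the origin on the work surface; the furniture and walls round the work are solid. World frame = base frame: x ahead of the robot, y to its left, z up, the work surface at z = 0. Lengths are in mm, angles in rad, forces in N, time in s.
With the tool pointing down it reaches from about 350 to 850 mm from the base axis. Payload 8.1 kg.
Tool frame: the origin (TCP) lies midway between the tips of the shut fingers; the grasp point (between the pads) lies 19 mm behind it; z points along the fingers, y is the line along which they close (so a half turn about z gives the same grasp; the last joint's range is limited). The gripper opens to 85 mm and grips with 20 to 120 N. Pads are 22 mm wide; open, the fingers measure 114 mm over their backs; the gripper's body (76 mm by 85 mm) begins 54 mm behind the grasp point. The pads swing forward as they close: fully open they stand 13 mm farther back than shut.
Start: joints at [1.022, 0.13, 1.488, -0, 1.523, -0.085], TCP at [268.39, 536.63, 195.492] pointing down, gripper open.
Joint ranges: [-2.96, 2.96], [-0.89, 2.26], [0.02, 2.5], [-1.34, 4.48], [0, 2.73], [-2.66, 2.66]. Speed limits (rad/s): [2.39, 2.39, 2.79, 3.14, 3.14, 3.14].

### API

Orientations are given as a 3x3 rotation matrix whose columns are the frame's x, y, z axes.
In Python, from station import arm gives the robot as it stands. The module is installed in compiled form; this text tells all that it offers. Calls block until the motion is done:
- arm.goto(position, orientation): joint-space move of the TCP to a pose.
- arm.servo_line(position, feed=150, frame=None, contact_N=None): straight line of the TCP; frame=None keeps the orientation; feed is the mean speed in mm/s. With contact_N (N) it stops when the force on the tool has changed by that much, and returns True; else False.
- arm.movej(angles): joint-space move.
- arm.command_gripper(opening, grasp_force=None): finger opening in mm; grasp_force is the grip in N (None keeps the last); returns when the fingers have stopped.
- arm.hold(seconds).
- arm.ik(position, orientation): joint angles nearest the present ones, or None.
- arm.snapshot(name): name is "scene" or "top" or "wrist"; returns the picture (480x640x3 uint8, red, green, blue); there is no depth.
- arm.camera_params(name): a dict with "mtx" (3x3 intrinsics, pixels), "extrinsics" (4x4, takes a point from camera to world coordinates); the wrist camera has in their place "tool_from_camera" (4x4, takes a point from camera to tool coordinates, whose origin is the TCP and whose axes are the flange's). Camera axes: x right, y down, z forward; pixel columns grow to the right and rows downward; lengths in mm; the calibration is good to about 2 mm. A picture is of the moment at which its call begins: read the wrist's pose just before it. camera_params takes no time and is no camera call.
A pose or a line that the arm cannot do raises arm.MotionError and nothing moves.
- arm.finish_job(): hands the job in; it is judged then, once.
Readings, each from a call of its own:
- arm.current_time(): time.
- arm.current_qpos(): joint angles.
- arm.current_qd(): joint speeds.
- arm.current_effort(): joint torques, N m.
- arm.current_position(): TCP position.
- arm.current_eef_rot(): TCP orientation.
- arm.current_force(): force on the tool from outside, world axes, zero at the start.
- arm.current_ft_torque(): the same for the moment, N m.
- arm.current_grip_width(): finger opening in mm.
- arm.current_gripper_force(): force on a finger pad.
Only numpy, scipy, OpenCV 4.12 (cv2) and the standard library are available. Lean on these libraries where they do the work, as an engineer would, in place of code of your own. Each camera call takes 0.05 s, during which the arm holds its last target. There are 200 camera calls.

## Working session

There is one attempt and no reset: what is moved stays moved. The work goes in short steps, each a Python script; the robot and the scene stay as the last script left them, time stands still between calls to the robot, and variables do not carry over. Pictures are saved under pics/ and viewed, at most 10 in all, crops included, and the job is handed in when it is done.

```bash
mkdir -p pics; python3 - <<'E'
from station import arm
import cv2,numpy as np
np.set_printoptions(precision=2,suppress=True)
for n in("scene","top"):
    im=arm.snapshot(n); cv2.imwrite(f"pics/{n}0.png",im[:,:,::-1])
    p=arm.camera_params(n); print(n,p["mtx"],p["extrinsics"])
p=arm.camera_params("wrist");print(p)
print(arm.current_eef_rot(),arm.current_time())
E
```

```text
scene [[508.82   0.   318.74]
 [  0.   508.82 237.65]
 [  0.     0.     1.  ]] [[   0.39   -0.53    0.75 -247.58]
 [  -0.92   -0.21    0.33 -481.12]
 [  -0.02   -0.82   -0.57  642.14]
 [   0.      0.      0.      1.  ]]
top [[444.57   0.   322.37]
 [  0.   444.57 242.89]
 [  0.     0.     1.  ]] [[   0.01   -0.99    0.13  391.01]
 [  -1.     -0.01    0.   -159.04]
 [  -0.     -0.13   -0.99  933.27]
 [   0.      0.      0.      1.  ]]
{'mtx': array([[386.77,   0.  , 315.96],
       [  0.  , 386.77, 238.68],
       [  0.  ,   0.  ,   1.  ]]), 'tool_from_camera': array([[  -0.  ,   -0.95,   -0.32,   83.31],
       [   1.  ,   -0.  ,   -0.  ,   -2.32],
       [   0.  ,   -0.32,    0.95, -177.62],
       [   0.  ,    0.  ,    0.  ,    1.  ]])}
[[-0.89  0.45 -0.  ]
 [ 0.45  0.89 -0.  ]
 [ 0.   -0.   -1.  ]] 0.1
```

View pics/scene0.png

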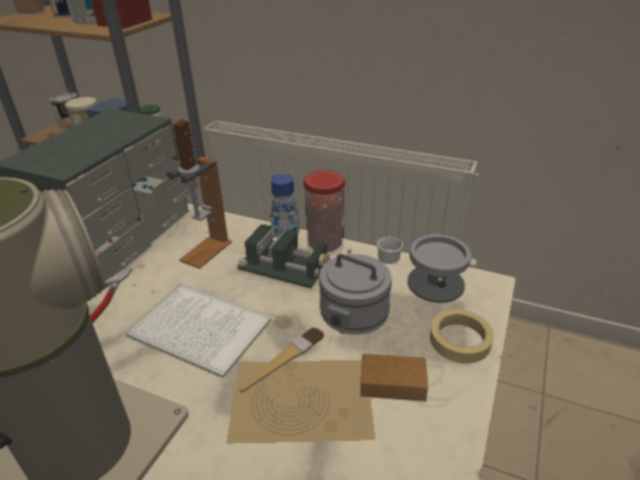

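View pics/top0.png

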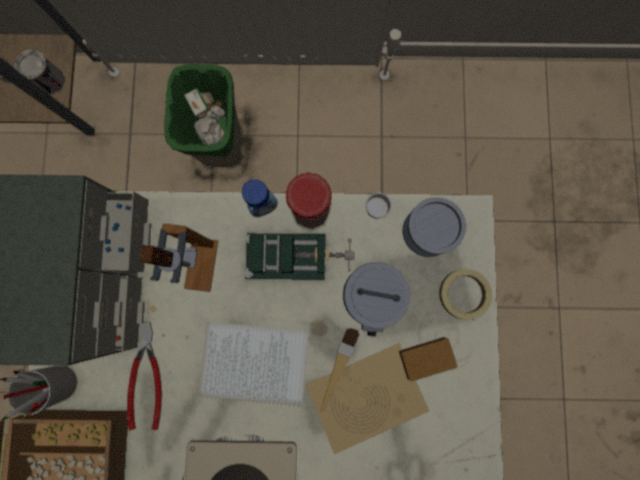

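The scene shows the rack with the lifter at (190,170), the kiln and lid at (355,290) and the stand at (440,265). In the top view the rack is at (180,255), the lid at (377,295) with its loop bar from (360,291) to (398,298), and the stand cup at (435,227). I'll zoom in on these next.

```bash
python3 - <<'E'
import cv2,numpy as np
t=cv2.imread("pics/top0.png");s=cv2.imread("pics/scene0.png")
r=lambda im,x,y,w,h,k:cv2.resize(im[y:y+h,x:x+w],None,fx=k,fy=k,interpolation=cv2.INTER_CUBIC)
a=r(t,130,210,100,90,4);b=r(t,330,190,150,150,8/3.)
c=r(s,155,115,100,160,2.5)
o=np.zeros((800,800,3),np.uint8)[:600]
# layout: a 400x360 top-left, b 400x400 right, c resized below
o[:360,:400]=a;o[:400,400:800]=b
d=r(s,160,115,80,60,3.75); o[362:587,0:300]=d
cv2.imwrite("pics/z1.png",o)
E
```

```text
(no output)
```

View pics/z1.png

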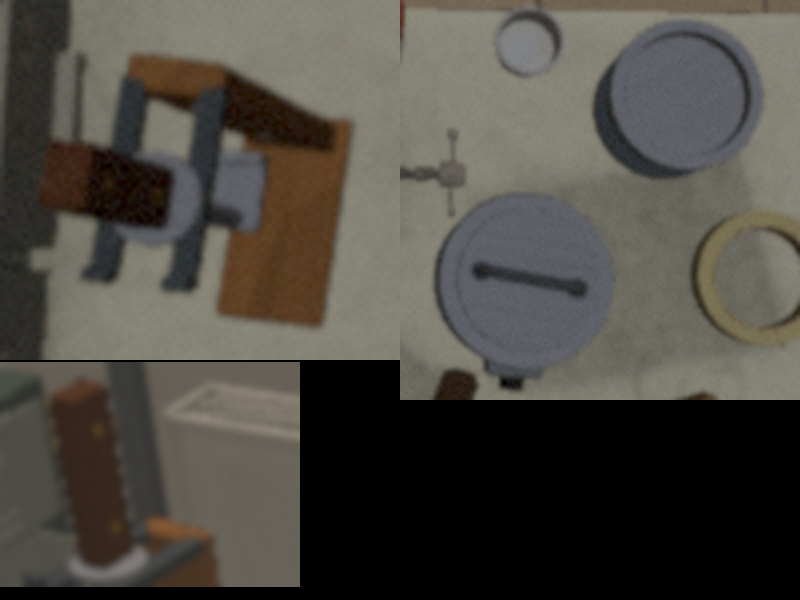

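The crop shows the rack prongs running toward the robot, with tips at top px (155,278) and (175,280). The collar is near (168.5,259), the handle top near (146.5,254), the bar from (360,291.6) to (396.7,298.4), and the cup clearly at (435,226). I'll compute first estimates from these.

```bash
cat > h.py <<'E'
import numpy as np,cv2
from station import arm
np.set_printoptions(precision=2,suppress=True)
def ray(n,uv,z,T=None):
    p=arm.camera_params(n);K=p["mtx"]; T=p["extrinsics"] if T is None else T
    d=T[:3,:3]@np.linalg.solve(K,[uv[0],uv[1],1.]);o=T[:3,3]
    return (o+d*(z-o[2])/d[2])
def wristT():
    T=np.eye(4);T[:3,:3]=arm.current_eef_rot();T[:3,3]=arm.current_position()
    return T@arm.camera_params("wrist")["tool_from_camera"]
def R(yaw): # tool x = -lifter x (yaw of lifter x)
    c,s=np.cos(yaw),np.sin(yaw)
    return np.array([[-c,-s*-1,0],[-s,-c,0],[0,0,-1]]) if 0 else np.array([[-c,s,0],[-s,-c,0],[0,0,-1.]]) if 0 else np.column_stack([[-c,-s,0],[-s,c,0],[0,0,-1.]])
E
cat > fix.py <<'E'
s=open('h.py').read().split("def R")[0]
s+='''def R(yaw): # lifter x at yaw; tool x = -lifter x, tool y = +lifter y, z down
    c,s=np.cos(yaw),np.sin(yaw)
    return np.column_stack([[-c,-s,0],[-s,c,0],[0,0,-1.]])
'''
open('h.py','w').write(s)
E
python3 fix.py; rm fix.py; python3 - <<'E'
from h import *
cr=lambda x,y:(130+x/4,210+y/4)
cl=lambda x,y:(330+(x-400)*.375,190+y*.375)
for nm,uv,z in [("tipL",cr(100,272),204),("tipR",cr(180,283),204),("prongLback",cr(132,90),200),("prongRback",cr(210,100),200),("collar",cr(154,195),205),("handletop",cr(66,176),297),
 ("cabinet200",cr(45,250),0),("cabinet edge",cr(30,250),200),("barL",cl(480,271),120),("barR",cl(578,289),120),("knob",cl(512,381),50)]: print(nm,ray("top",uv,z))
a=ray("top",cl(480,271),120);b=ray("top",cl(578,289),120);print("bar len",np.linalg.norm(a-b),(a+b)/2)
im=cv2.imread("pics/top0.png");
for nm,z,c,r in [("kiln",90,(377,295),(70)),("stand",80,(435,227),70)]:
    pass
p=[cl(x,y) for x,y in [(525,193),(525,366),(437,280),(614,280)]];q=np.array([ray("top",u,90) for u in p]);print("kiln",q.mean(0),q)
p=[cl(x,y) for x,y in [(687,20),(687,171),(610,95),(763,95)]]
for z in(55,80,105): q=np.array([ray("top",u,z) for u in p]);print("stand",z,(q[2]+q[3])/2,(q[0]+q[1])/2,np.ptp(q,axis=0))
E
```

```text
tipL [423.1  116.88 204.  ]
tipR [419.01  83.85 204.  ]
prongLback [499.18 109.57 200.  ]
prongRback [495.35  76.79 200.  ]
collar [454.91  96.17 205.  ]
handletop [453.32  96.   297.  ]
cabinet200 [443.25 223.64   0.  ]
cabinet edge [431.98 147.82 200.  ]
barL [ 406.58 -225.84  120.  ]
barR [ 395.21 -292.53  120.  ]
knob [ 328.15 -255.12   50.  ]
bar len 67.65610414929029 [ 400.9  -259.19  120.  ]
kiln [ 401.68 -260.26   90.  ] [[ 462.84 -260.3    90.  ]
 [ 341.42 -259.89   90.  ]
 [ 400.47 -197.94   90.  ]
 [ 401.98 -322.93   90.  ]]
stand 55 [ 540.99 -385.88   55.  ] [ 541.09 -386.27   55.  ] [114.82 114.73   0.  ]
stand 80 [ 536.72 -379.43   80.  ] [ 536.81 -379.8    80.  ] [111.55 111.46   0.  ]
stand 105 [ 532.45 -372.97  105.  ] [ 532.54 -373.33  105.  ] [108.28 108.2    0.  ]
```

```bash
python3 - <<'E'
from h import *
for z in(150,250,350): print(z,ray("top",(84,178),z),ray("scene",(172,122),z))
y=-0.105
try:
    print(arm.ik([455,96,345],R(y)),arm.ik([400,-259,240],R(-.169)),arm.ik([535,-378,240],R(-.169)))
    arm.command_gripper(45)
    arm.goto([455,96,350],R(y))
    T=wristT();im=arm.snapshot("wrist");np.save("T1.npy",T);cv2.imwrite("pics/w1.png",im[:,:,::-1])
except arm.MotionError as e: print(e)
print(arm.current_time(),arm.current_position(),arm.current_force())
E
```

```text
150 [604.65 276.87 150.  ] [732.22 356.15 150.  ]
250 [577.37 221.22 250.  ] [533.13 186.02 250.  ]
350 [550.1  165.56 350.  ] [334.04  15.89 350.  ]
[ 0.1  -0.25  1.58 -0.    1.81 -1.37] [-0.68 -0.22  1.75 -0.    1.61 -2.08] [-0.69  0.27  1.25 -0.    1.62 -2.1 ]
2.45 [454.86  96.65 349.58] [-0.2  -0.83 -0.39]
```

View pics/w1.png

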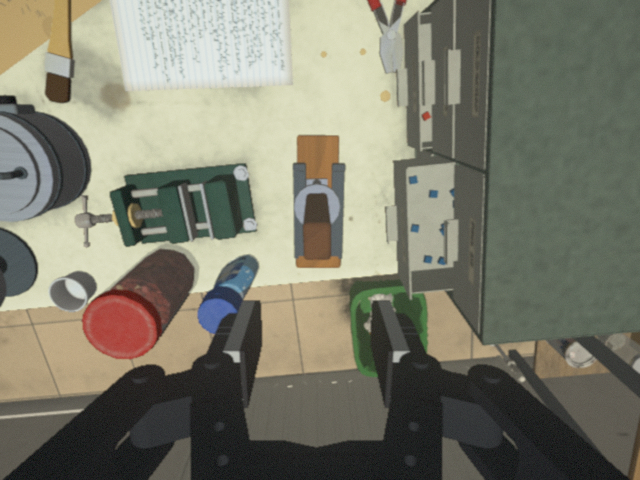

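The wrist view shows the prong tips at (299,166) and (339,166). The collar is centred near (318,204) and the handle top face near (317,246).

```bash
python3 - <<'E'
from h import *
T=np.load("T1.npy");im=cv2.imread("pics/w1.png")
for n,uv,z in [("tipL",(340,166),204),("tipR",(299,166),204),("PLb",(336.5,255),200),("PRb",(299,255),200),("collar",(318,203.5),205),("htop",(317,246),297)]: print(n,ray("wrist",uv,z,T))
c=cv2.resize(im[140:290,250:390],None,fx=4,fy=4,interpolation=cv2.INTER_CUBIC);cv2.imwrite("pics/w1z.png",c)
E
```

```text
tipL [419.48 118.16 204.  ]
tipR [415.92  84.31 204.  ]
PLb [499.64 108.41 200.  ]
PRb [496.09  74.58 200.  ]
collar [449.06  96.74 205.  ]
htop [454.19  95.14 297.  ]
```

View pics/w1z.png

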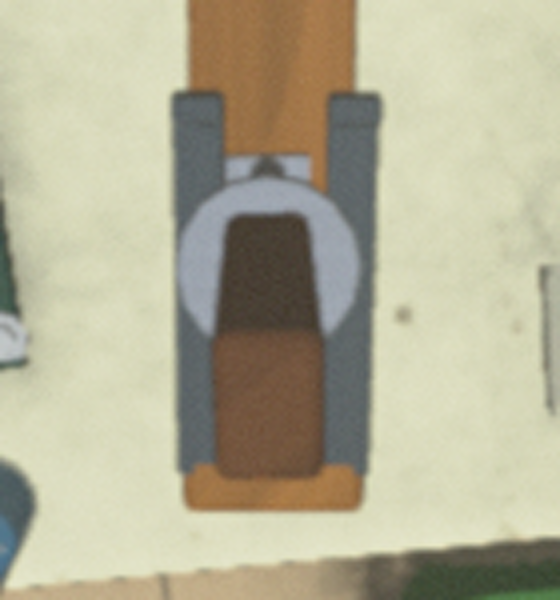

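```bash
python3 - <<'E'
from h import *
T=np.load("T1.npy")
q=[ray("wrist",uv,z,T) for uv,z in [((319.1,169),206),((318.6,256),200),((317.25,207),205),((317.1,241),297)]]
for a in q: print(a)
d=q[1]-q[0];print("rack yaw",np.arctan2(d[1],d[0]))
E
```

```text
[419.83 100.67 206.  ]
[498.92  92.16 200.  ]
[452.05  95.79 205.  ]
[450.86  95.55 297.  ]
rack yaw -0.10716854965851308
```

```bash
python3 - <<'E'
from h import *
y=-.107
arm.servo_line([452,95.8,236],feed=120,frame=R(y))
arm.command_gripper(10,90)
print("grip",arm.current_grip_width(),arm.current_gripper_force(),arm.current_position(),arm.current_force())
p=arm.current_position();arm.servo_line([p[0],p[1],p[2]+17],feed=60)
print(arm.current_force())
u=np.array([np.cos(y),np.sin(y)]);q=np.r_[p[:2]-85*u,p[2]+17]
arm.servo_line(q,feed=100)
arm.servo_line([q[0],q[1],321],feed=150)
print("F free",arm.current_force(),arm.current_ft_torque())
arm.goto([400,-165,321],R(y))
arm.hold(.3)
T=wristT();im=arm.snapshot("wrist");np.save("T2.npy",T);cv2.imwrite("pics/w2.png",im[:,:,::-1])
print(arm.current_time(),arm.current_position(),arm.current_force(),arm.current_grip_width())
E
```

```text
grip 16.07787051560958 88.67934823036194 [452.64  96.1  237.  ] [0.47 2.07 5.81]
[-0.56  0.   -2.46]
F free [-0.18 -0.74 -1.93] [-0.03  0.06 -0.  ]
7.375 [ 400.23 -164.32  321.13] [ 0.06  0.67 -1.92] 16.550578827781727
```

View pics/w2.png

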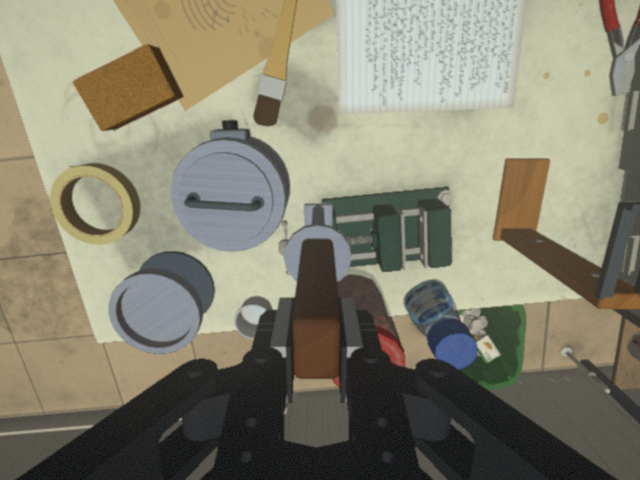

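The wrist view shows the bar from (190,201) to (258,203), the lid disc around (230,195), the cup ring around (156,312), and the lifter toe at (318,215). I'll check the toe by projecting it, then triangulate the bar and the cup.

```bash
python3 - <<'E'
from h import *
T=np.load("T2.npy");K=arm.camera_params("wrist")["mtx"];im=cv2.imread("pics/w2.png")
def pr(P): c=np.linalg.inv(T)@np.r_[P,1];u=K@c[:3];return u[:2]/u[2]
p=arm.current_position();y=-.107;u=np.array([np.cos(y),np.sin(y)])
for x in(-32,-5,0,32): print(x,pr(np.r_[p[:2]+x*u,p[2]-141]))
a=ray("wrist",(190,201),120,T);b=ray("wrist",(258,203),120,T)
print("bar",a,b,(a+b)/2,np.linalg.norm(a-b), "yaw",np.arctan2(*( (b-a)[[1,0]]))-np.pi/2)
# kiln and cup outlines by ellipse
o=cv2.resize(im[110:370,90:300],None,fx=800/280*.8,fy=800/280*.8,interpolation=cv2.INTER_CUBIC)
cv2.imwrite("pics/w2z.png",o);print(o.shape,800/280*.8)
E
```

```text
-32 [318.53 173.35]
-5 [318.41 205.31]
0 [318.39 211.04]
32 [318.26 246.42]
bar [ 392.21 -292.46  120.  ] [ 401.41 -225.03  120.  ] [ 396.81 -258.75  120.  ] 68.05632273774519 yaw -0.13557305698946642
(594, 480, 3) 2.285714285714286
```

View pics/w2z.png

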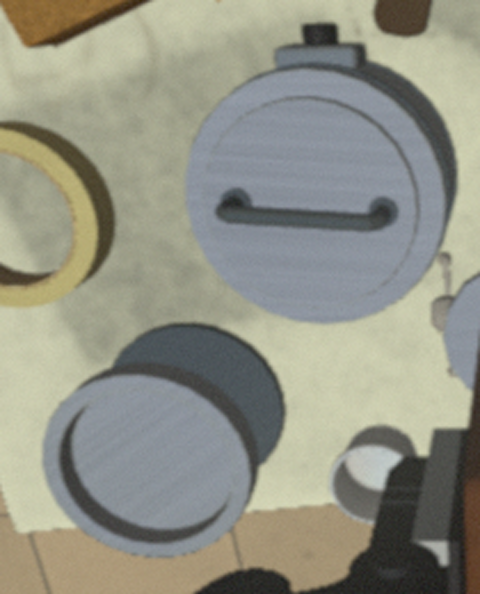

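```bash
python3 - <<'E'
from h import *
T=np.load("T2.npy")
a=ray("wrist",(184.9,202.3),120,T);b=ray("wrist",(257.5,207.6),120,T)
print("bar",(a+b)/2,np.linalg.norm(a-b),np.arctan2(*((b-a)[[1,0]]))-np.pi/2)
print("kiln",ray("wrist",(228.2,194.9),90,T))
pts=np.array([(90+x/2.2857,110+y/2.2857) for x,y in [(43,445),(253,470),(140,362),(158,557),(75,385),(225,530),(62,510),(222,395)]])
for z in(55,70,80,90,105):
    q=np.array([ray("wrist",u,z,T) for u in pts])[:,:2]
    A=np.c_[2*q,np.ones(len(q))];s=np.linalg.lstsq(A,(q**2).sum(1),rcond=None)[0]
    print(z,s[:2],"diam",2*np.sqrt(s[2]+s[0]**2+s[1]**2),"top",ray("top",(437.6,225.6),z)[:2])
E
```

```text
bar [ 399.52 -262.05  120.  ] 72.75280106665033 -0.1806196834474767
kiln [ 395.94 -260.89   90.  ]
55 [ 546.02 -392.03] diam 121.66753780123187 top [ 541.05 -386.22]
70 [ 538.26 -384.1 ] diam 117.55491085323948 top [ 538.48 -382.34]
80 [ 533.09 -378.81] diam 114.81315955458345 top [ 536.78 -379.75]
90 [ 527.91 -373.52] diam 112.07140825592556 top [ 535.07 -377.16]
105 [ 520.15 -365.59] diam 107.95878130793021 top [ 532.5  -373.28]
```

```bash
python3 - <<'E'
from h import *
y=-.174;u=np.array([np.cos(y),np.sin(y)]);L=np.array([400.2,-260.3])
at=lambda s:L+s*u
print(arm.ik(np.r_[at(-105),252],R(y)))
arm.goto(np.r_[at(-105),321],R(y))
arm.servo_line(np.r_[at(-105),253],feed=120)
arm.servo_line(np.r_[at(-46),253],feed=80)
arm.hold(.3);f0=arm.current_force();print("f0",f0,arm.current_position())
hit=arm.servo_line(np.r_[at(-46),240.5],feed=6,contact_N=1.8)
p=arm.current_position();print(hit,p,arm.current_force()-f0,arm.current_time())
arm.servo_line(np.r_[at(-46),p[2]+4],feed=30);print(arm.current_position())
cv2.imwrite("pics/s2.png",arm.snapshot("scene")[:,:,::-1])
E
```

```text
[-0.82 -0.5   1.94 -0.    1.7  -2.22]
f0 [ 0.03 -0.43 -2.1 ] [ 354.72 -252.39  253.11]
True [ 354.69 -252.17  243.85] [ 0.66 -0.25  2.44] 11.2167
[ 354.84 -252.29  247.78]
```

```bash
python3 - <<'E'
from h import *
y=-.174;u=np.array([np.cos(y),np.sin(y)]);L=np.array([400.2,-260.3])
at=lambda s:L+s*u
arm.servo_line(np.r_[at(-46),247.1],feed=20);f0=arm.current_force()
hit=arm.servo_line(np.r_[at(-15.5),247.1],feed=25,contact_N=2.5)
print(hit,arm.current_position(),arm.current_force()-f0)
if not hit:
    T=wristT();np.save("T3.npy",T);cv2.imwrite("pics/w3.png",arm.snapshot("wrist")[:,:,::-1])
    for z in(253,256,259,262):
        arm.servo_line(np.r_[at(-15.5),z],feed=15);arm.hold(.1);print(arm.current_position()[2],arm.current_force()-f0,arm.current_ft_torque())
im=arm.snapshot("scene");c=cv2.resize(im[180:340,270:490],None,fx=3.5,fy=3.5,interpolation=cv2.INTER_CUBIC);cv2.imwrite("pics/s3.png",c[:,:,::-1])
print(arm.current_time())
E
```

```text
False [ 384.84 -257.63  247.12] [-0.32  0.41  0.42]
252.9385967600228 [-0.37  0.42 -0.53] [ 0.04 -0.03  0.01]
255.96111440606424 [-0.32  0.49 -0.29] [-0.02  0.04 -0.06]
258.3384651200446 [-0.87 -0.13 -6.13] [0.02 0.06 0.01]
262.01790642637843 [-1.52  0.59 -6.05] [0.02 0.11 0.05]
15.2833
```

View pics/s3.png

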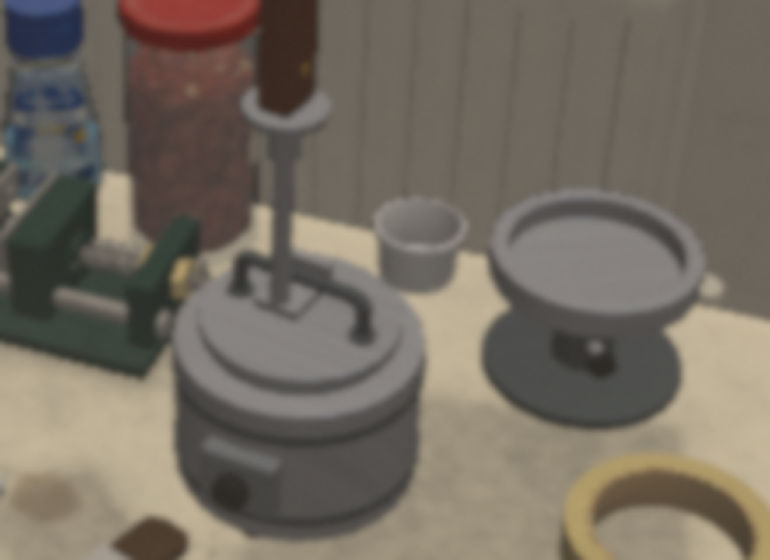

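The lid is hooked and already 5 mm up, with the bar resting on the toe midway along its length. The weight is about 6 N, as expected. Next I'll lift it clear and view the lid and the cup in one wrist picture.

```bash
python3 - <<'E'
from h import *
p=arm.current_position()
arm.servo_line([p[0],p[1],314],feed=50)
arm.servo_line([p[0],-195,314],feed=60)
arm.hold(.5);print(arm.current_position(),arm.current_force(),arm.current_time())
T=wristT();np.save("T4.npy",T);im=arm.snapshot("wrist")[:,:,::-1];cv2.imwrite("pics/w4.png",im)
cv2.imwrite("pics/top4.png",arm.snapshot("top")[:,:,::-1])
o=cv2.resize(im[100:370,110:420],None,fx=2.2,fy=2.2,interpolation=cv2.INTER_CUBIC);cv2.imwrite("pics/w4z.png",o)
E
```

```text
[ 384.9  -195.04  313.96] [-0.45 -0.37 -8.13] 18.1667
```

View pics/w4z.png

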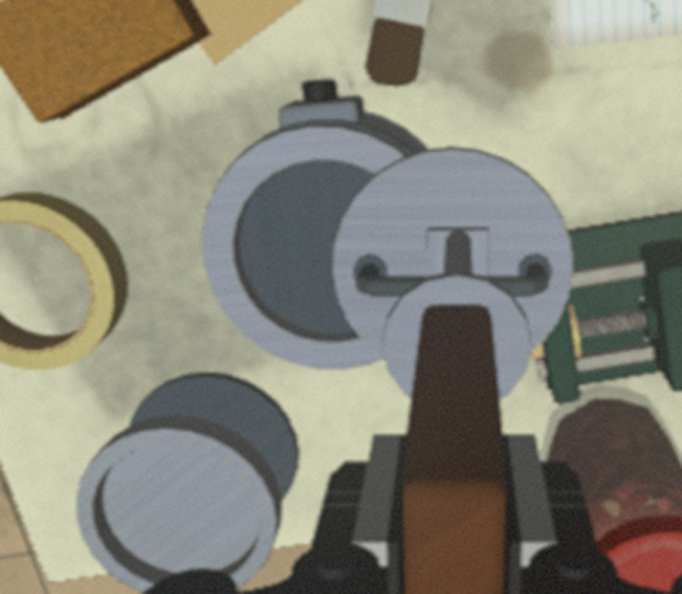

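The picture shows the lid hanging level, its disc spanning columns 332–573 with the top at 148 in the crop, and the cup ring's left edge at 78 and top at 427. I'll fit circles to the edge points.

```bash
cat > fit.py <<'E'
from h import *
def fitc(imf,T,c,r,z,ang,w=7,cam="wrist",it=4):
    g=cv2.GaussianBlur(cv2.imread(imf).astype(np.float32),(0,0),1.0)
    K=arm.camera_params(cam)["mtx"];Ti=np.linalg.inv(T);c=np.array(c,float)
    def pr(P): v=Ti[:3,:3]@P+Ti[:3,3];v=K@v;return v[:2]/v[2]
    for _ in range(it):
        pts=[]
        for a in ang:
            d=np.array([np.cos(a),np.sin(a)]);t=np.arange(-w,w+.01,.25)
            uv=np.array([pr(np.r_[c+(r+s)*d,z]) for s in t],np.float32)
            v=cv2.remap(g,uv[:,:1],uv[:,1:],cv2.INTER_LINEAR)[:,0]
            k=np.argmax(np.linalg.norm(np.gradient(v,axis=0),axis=1)[2:-2])+2
            pts.append(c+(r+t[k])*d)
        q=np.array(pts)
        from scipy.optimize import least_squares
        s=least_squares(lambda x:np.hypot(*(q-x[:2]).T)-x[2],[*c,r],loss="soft_l1",f_scale=.5).x
        c,r2=s[:2],s[2]
    return c,r2,np.median(np.abs(np.hypot(*(q-c).T)-r2))
E
python3 - <<'E'
from fit import *
T=np.load("T4.npy");C=lambda x,y:(110+x/2.2,100+y/2.2)
a=ray("wrist",C(355,277),177,T);b=ray("wrist",C(548,280),177,T);print("bar",(a+b)/2)
print("lid guess",ray("wrist",C(452,268),155,T))
c0=ray("wrist",C(452,268),155,T)[:2]
print("lid",fitc("pics/w4.png",T,c0,50,155,np.radians(np.r_[60:110:5,130:310:5])))
# true world directions: camera-side of lid is -x (angle 180)
T2=np.load("T2.npy")
for z in(70,75,80,85):
    g=ray("wrist",C(180,508),z,T)[:2];g2=ray("wrist",(154.7,311),z,T2)[:2]
    print(z,"cup w4",*fitc("pics/w4.png",T,g,56,z,np.radians(np.r_[60:300:5])),"w2",*fitc("pics/w2.png",T2,g2,56,z,np.radians(np.r_[0:360:5])))
    Tt=arm.camera_params("top")["extrinsics"]
    print("   top",*fitc("pics/top0.png",Tt,ray("top",(437.6,225.6),z)[:2],56,z,np.radians(np.r_[0:360:5]),cam="top"))
Tt=arm.camera_params("top")["extrinsics"]
print("kiln top",fitc("pics/top0.png",Tt,[401,-260],62,90,np.radians(np.r_[0:150:5,220:360:5]),cam="top"))
print("kiln w2",fitc("pics/w2.png",T2,[397,-260],62,90,np.radians(np.r_[0:150:5,220:360:5])))
E
```

```text
bar [ 396.6  -199.83  177.  ]
lid guess [ 398.79 -200.05  155.  ]
lid (array([ 398.38, -199.87]), np.float64(49.44408879211194), np.float64(0.46003774124583074))
70 cup w4 [ 539.86 -380.4 ] 52.9156927419501 1.5174588906639173 w2 [ 535.73 -384.54] 52.91525746908162 1.676752235992005
   top [ 539.42 -374.95] 53.260850487763406 1.4299620999232445
75 cup w4 [ 535.46 -379.33] 51.69971925998377 1.2070265581485486 w2 [ 532.7  -382.71] 52.46184644503476 1.5905871021593327
   top [ 538.72 -374.01] 52.910048982272734 1.81523815862505
80 cup w4 [ 536.34 -380.85] 55.74609646464708 0.6189206518951877 w2 [ 530.27 -380.23] 52.03573625935263 1.5896069599021878
   top [ 538.29 -372.93] 52.74435669524636 1.671412631456164
85 cup w4 [ 533.18 -378.51] 54.998102591400404 0.3376496832252336 w2 [ 527.68 -378.21] 51.45621939861486 1.2524177970632238
   top [ 537.79 -377.22] 55.18441509621113 0.7490237319158091
kiln top (array([ 401.88, -258.25]), np.float64(63.19928126784238), np.float64(0.41451281648353344))
kiln w2 (array([ 395.62, -258.73]), np.float64(64.73575515320599), np.float64(1.507258206834269))
```

```bash
python3 - <<'E'
from fit import *
arm.servo_line([556,-265,314],feed=70)
arm.hold(.5);p=arm.current_position();print(p,arm.current_force(),arm.current_time())
T=wristT();np.save("T5.npy",T);im=arm.snapshot("wrist")[:,:,::-1];cv2.imwrite("pics/w5.png",im)
o=im[90:390,100:420];o=cv2.resize(o,None,fx=2,fy=2,interpolation=cv2.INTER_CUBIC);cv2.imwrite("pics/w5z.png",o)
print("lid",fitc("pics/w5.png",T,p[:2]+[13.5,-4.9],50,155,np.radians(np.r_[60:110:5,130:310:5])))
E
```

```text
[ 555.99 -265.01  314.  ] [-0.63  0.23 -7.71] 21.5583
lid (array([ 569.12, -270.27]), np.float64(49.580703908293316), np.float64(0.2907460161293862))
```

View pics/w5z.png

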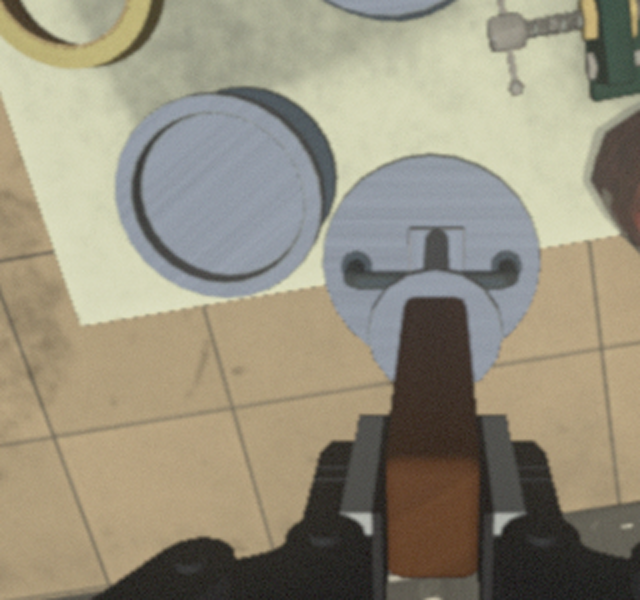

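The cup ring is fully visible, centred near crop (219,194), and the lid is beside it, its disc centred near (432,262). I'll fit the ring now.

```bash
python3 - <<'E'
from fit import *
T=np.load("T5.npy");Tt=arm.camera_params("top")["extrinsics"]
for z in(65,70,75,80,85,90):
    g=ray("wrist",(209.5,187.2),z,T)[:2];r=52*(T[2,3]-z)/386.8/0.985
    print(z,"w5",*fitc("pics/w5.png",T,g,r,z,np.radians(np.r_[0:360:5]),w=4.5),"top",*fitc("pics/top0.png",Tt,ray("top",(437.6,225.6),z)[:2],55*(853/(933-z)) if 0 else 56.4*(933-z)/853,z,np.radians(np.r_[0:360:5]),cam="top",w=4))
E
```

```text
65 w5 [ 538.69 -385.37] 57.547500993039755 0.46868474748912803 top [ 541.17 -382.76] 56.45478857318998 0.6104725502651327
70 w5 [ 537.82 -383.81] 56.87467488982062 0.3705671775021919 top [ 540.25 -381.42] 56.12737960398025 0.5115318269617717
75 w5 [ 537.2  -382.23] 56.18519846618877 0.44850228725466224 top [ 539.43 -380.25] 55.849530563702025 0.5764054861264469
80 w5 [ 536.32 -380.74] 55.42585718665167 0.3099691564971323 top [ 538.66 -378.62] 55.52851072870354 0.6063719449295277
85 w5 [ 535.46 -379.18] 54.81187966014922 0.31335684423468635 top [ 537.69 -377.47] 55.15331962831742 0.5426837458404101
90 w5 [ 534.77 -377.6 ] 54.149215136699986 0.3592471180362189 top [ 536.83 -376.25] 54.79581665236347 0.5035692079842562
```

```bash
python3 - <<'E'
from fit import *
X=[523.9,-376.9]
arm.servo_line([*X,314],feed=60);arm.servo_line([*X,285],feed=40);arm.hold(.3)
f0=arm.current_force();print(f0)
hit=arm.servo_line([*X,222],feed=13,contact_N=2.5)
p=arm.current_position();print(hit,p,arm.current_force()-f0,arm.current_time())
arm.hold(.2);print(arm.current_position(),arm.current_force()-f0)
T=wristT();np.save("T6.npy",T);im=arm.snapshot("wrist")[:,:,::-1];cv2.imwrite("pics/w6.png",im)
cv2.imwrite("pics/s6.png",arm.snapshot("scene")[:,:,::-1])
E
```

```text
[ 0.8  -0.43 -7.66]
True [ 523.44 -376.41  247.16] [-0.43  0.54  5.29] 27.6
[ 522.76 -375.86  245.42] [-0.47 -0.02  5.39]
```

```bash
python3 - <<'E'
from fit import *
T=np.load("T6.npy");p=arm.current_position()
A=np.radians(np.r_[60:110:5,130:310:5])
for z in (80,84,88,92):
    print(z,"lid",*fitc("pics/w6.png",T,p[:2]+[13.3,-5.1],50,z,A,w=4))
for z in(72,76,80): print(z,"cup",*fitc("pics/w6.png",T,p[:2]+[13.3,-5.1],56.3,z,A,w=3.5))
E
```

```text
80 lid [ 540.79 -383.07] 52.00942193604417 0.5139880571672144
84 lid [ 540.18 -382.44] 51.90316410456856 0.5009932131942065
88 lid [ 539.72 -381.64] 51.91069172855202 0.6827263523479701
92 lid [ 538.61 -381.31] 51.43199041684461 0.611812438901584
72 cup [ 538.13 -381.21] 57.00324847926307 0.3786776183268117
76 cup [ 537.04 -381.  ] 56.29001436071239 0.366707612816775
80 cup [ 535.65 -380.74] 55.723559551091256 0.3981278767358276
```

```bash
python3 - <<'E'
from fit import *
p=arm.current_position();print(p,arm.current_force())
arm.servo_line([523.0,-376.2,p[2]-.4],feed=10)
for z in np.arange(244.5,232,-1):
    arm.servo_line([523.0,-376.2,z],feed=12);arm.hold(.12);f=arm.current_force();q=arm.current_position();print(q,f)
    if f[2]>0.0: break
print(arm.current_time())
T=wristT();np.save("T7.npy",T);cv2.imwrite("pics/w7.png",arm.snapshot("wrist")[:,:,::-1])
cv2.imwrite("pics/s7.png",arm.snapshot("scene")[:,:,::-1])
E
```

```text
[ 522.68 -375.8   245.16] [-0.51  0.28 -2.11]
[ 522.99 -376.21  244.5 ] [-1.35  0.31 -1.46]
[ 522.97 -376.2   243.48] [ 0.11 -0.06 -1.18]
[ 522.99 -376.2   242.48] [-0.47  0.48 -2.94]
[ 522.99 -376.19  241.51] [ 0.09  0.25 -1.81]
[ 523.   -376.21  240.49] [-0.23  0.16 -1.82]
[ 522.98 -376.19  239.46] [ 0.21 -0.06 -2.26]
[ 523.   -376.19  238.49] [ 1.05 -0.24 -1.05]
[ 522.98 -376.18  237.47] [-1.06  1.1  -2.52]
[ 523.08 -376.26  236.77] [-0.66  0.91 -0.24]
[ 523.05 -376.25  235.7 ] [0.45 0.23 1.58]
31.8167
```

```bash
python3 - <<'E'
from fit import *
Ts=arm.camera_params("scene")["extrinsics"];Tt=arm.camera_params("top")["extrinsics"];T2=np.load("T2.npy");T5=np.load("T5.npy")
F=np.radians(np.r_[0:360:5])
print("kiln scene near edge")
for z in(86,90,94): print(z,*fitc("pics/scene0.png",Ts,[401,-260],62,z,F,cam="scene",w=5),"top",*fitc("pics/top0.png",Tt,[401,-260],62,z,F,cam="top",w=4))
for z in(72,76,80,84,88):
    print(z,"cup scene",*fitc("pics/scene0.png",Ts,[538,-379.5],56,z,F,cam="scene",w=6),"s2",*fitc("pics/s2.png",Ts,[538,-379.5],56,z,F,cam="scene",w=6),
     "w2",*fitc("pics/w2.png",T2,ray("wrist",(154.7,311),z,T2)[:2],56,z,F,w=4))
print("lid on kiln")
for z in(96,98,100): print(z,*fitc("pics/s2.png",Ts,[400,-261],50,z,F,cam="scene",w=3))
print("lid on stand")
for z in(84,88,92): print(z,*fitc("pics/s7.png",Ts,[538,-379],50,z,F,cam="scene",w=3))
E
```

```text
kiln scene near edge
86 [ 401.17 -259.32] 62.077361820850655 0.7809507305183416 top [ 401.93 -259.01] 63.5501545137494 0.6185251669918017
90 [ 396.47 -260.98] 61.57822015821342 0.6884054499898546 top [ 402.03 -258.31] 63.168778789380795 0.6561693230220804
94 [ 391.71 -262.35] 61.043800501354085 0.8918767608605016 top [ 401.95 -258.02] 62.861667456691016 0.5856457104291195
72 cup scene [ 539.09 -381.39] 52.93353760079329 2.0667170035816547 s2 [ 538.95 -380.87] 52.70861110160446 1.6997066514350365 w2 [ 534.37 -385.25] 53.37569640536811 0.785318618602215
76 cup scene [ 533.46 -382.41] 52.96342104191646 2.193161323435195 s2 [ 533.7  -382.43] 52.59196391479874 1.7357229413323694 w2 [ 532.29 -382.72] 53.21342579018376 0.7332345738030526
80 cup scene [ 534.   -379.07] 55.346237492414076 0.9946708450030961 s2 [ 533.94 -379.04] 55.633528749435456 0.9313142905378982 w2 [ 530.47 -380.46] 53.126916753266336 0.6736769626075443
84 cup scene [ 528.63 -379.57] 55.07813801047131 0.7507065293073687 s2 [ 528.71 -379.57] 55.27612714154588 0.7781906192033965 w2 [ 527.31 -372.29] 54.72532950670993 0.7006849028897832
88 cup scene [ 523.03 -380.36] 54.78755452722789 0.851960631140102 s2 [ 522.69 -380.39] 54.96365822637946 0.9420371303160486 w2 [ 525.42 -370.16] 54.20848888112484 0.7004025060026642
lid on kiln
96 [ 400.85 -263.71] 50.14520789556094 1.3986989926244355
98 [ 398.69 -264.  ] 49.997166736370296 1.488014192729942
100 [ 396.46 -264.54] 49.91244615465327 1.260917423115675
lid on stand
84 [ 532.94 -380.14] 49.4876619774553 0.8900020862584697
88 [ 538.86 -379.3 ] 49.65178412948421 1.1682425363816336
92 [ 533.24 -379.4 ] 49.536382856817056 1.1165370607006508
```

```bash
python3 - <<'E'
from fit import *
y=-.174;u=np.array([np.cos(y),np.sin(y)]);v=np.array([-u[1],u[0]])
B=np.array([523.,-376.2])
arm.servo_line([*B,239.4],feed=20);arm.hold(.15);f0=arm.current_force();print(arm.current_position(),f0)
hit=arm.servo_line([*(B-32*u),239.4],feed=25,contact_N=2.5)
print("out",hit,arm.current_position(),arm.current_force()-f0)
if not hit:
    for lat in(0,26,-26):
        Q=B-32*u+lat*v
        arm.servo_line([*Q,241],feed=50);arm.hold(.2)
        h=arm.servo_line([*Q,231],feed=5,contact_N=2.2);p1=arm.current_position()
        arm.hold(.15);F=np.mean([(arm.hold(.03),arm.current_force())[1] for _ in range(4)],0);p=arm.current_position()
        print(lat,h,p1[2],p[2],F[2],"touch",p[2]+max(0,F[2]+1.95-1)/1.5)
        arm.servo_line([*Q,241],feed=50)
print(arm.current_time())
E
```

```text
[ 522.88 -376.08  239.  ] [-0.25 -0.67 -1.4 ]
out False [ 491.56 -370.62  239.32] [ 0.49  0.3  -0.77]
0 True 235.35458223220104 234.86907692785041 2.1572864552321307 touch 236.9406012313385
26 True 235.44914201295813 234.93786682771903 2.2568650693352006 touch 237.0757768739425
-26 True 235.53394332395055 234.998708395122 1.8689581809125357 touch 236.8780138490637
41.5583
```

```bash
python3 - <<'E'
from fit import *
y=-.174;u=np.array([np.cos(y),np.sin(y)]);B=np.array([523.,-376.2])
Q0=B-32*u;Q=B+35.5*u
arm.servo_line([*Q0,276],feed=100);arm.servo_line([*Q,276],feed=120);arm.servo_line([*Q,242],feed=90);arm.hold(.25)
h=arm.servo_line([*Q,231],feed=5,contact_N=2.2);p1=arm.current_position()
arm.hold(.15);F=np.mean([(arm.hold(.03),arm.current_force())[1] for _ in range(4)],0);p=arm.current_position()
print(h,p1[2],p[2],F[2],"touch",p[2]+max(0,F[2]+1.95-1)/1.5)
arm.servo_line([*Q,300],feed=100)
print(arm.current_time(),arm.current_position())
E
```

```text
True 235.5701214199904 234.93037498406636 2.5369639800698125 touch 237.25501763744623
45.9667 [ 557.73 -382.13  298.98]
```

```bash
python3 - <<'E'
from fit import *
y=-.107;u=np.array([np.cos(y),np.sin(y)]);H=np.array([452.6,96.5])
p=arm.current_position();arm.servo_line([p[0],p[1],330],feed=120)
arm.goto([400,-165,330],R(y))
A=H-85*u
arm.goto([*A,321],R(y));arm.servo_line([*A,254],feed=120);arm.hold(.2)
f0=arm.current_force();print(arm.current_position(),f0)
hit=arm.servo_line([*H,254],feed=60,contact_N=5);print("in",hit,arm.current_position())
if not hit:
    arm.servo_line([*H,242],feed=50);arm.hold(.2)
    h=arm.servo_line([*H,233],feed=8,contact_N=2.5);print("down",h,arm.current_position(),arm.current_force())
print(arm.current_time())
cv2.imwrite("pics/s8.png",arm.snapshot("scene")[:,:,::-1])
E
```

```text
[368.63 105.61 255.02] [-0.12 -0.49 -1.31]
in False [452.41  96.57 254.1 ]
down True [452.54  96.56 236.98] [-0.16  0.09  5.14]
52.2333
```

```bash
python3 - <<'E'
from fit import *
arm.command_gripper(45);p=arm.current_position()
arm.servo_line([p[0],p[1],350],feed=120);arm.hold(.3)
T=wristT();cv2.imwrite("pics/w9.png",arm.snapshot("wrist")[:,:,::-1]);print(arm.current_time(),arm.current_position(),arm.current_force())
a=cv2.imread("pics/w1.png");b=cv2.imread("pics/w9.png")
t,i=a[180:270,290:350],b
m=cv2.matchTemplate(b,t,cv2.TM_CCOEFF_NORMED);print("rack+lifter match",cv2.minMaxLoc(m)[1::2])
# bystanders & lid in scene
g=cv2.imread("pics/scene0.png");arm.goto([380,60,360],R(-.107))
e=arm.snapshot("top")[:,:,::-1];cv2.imwrite("pics/top9.png",e);f=cv2.imread("pics/top0.png")
for n,(x,y,w,h) in {"tub":(360,190,36,32),"jar":(282,170,55,55),"glue":(238,176,36,44),"tape":(436,264,60,60)}.items():
    r=cv2.minMaxLoc(cv2.matchTemplate(e[y-8:y+h+8,x-8:x+w+8],f[y:y+h,x:x+w],cv2.TM_CCOEFF_NORMED));print(n,r[1],np.array(r[3])-8)
Tt=arm.camera_params("top")["extrinsics"];F=np.radians(np.r_[0:360:5])
print("lid",fitc("pics/top9.png",Tt,[538,-378],50,90.5,F,cam="top",w=3),"cup",fitc("pics/top9.png",Tt,[538,-378],55.3,82,F,cam="top",w=2.5))
print(arm.current_time())
E
```

```text
54.1167 [451.61  96.44 349.69] [-0.41  0.9   0.65]
rack+lifter match (0.9920945167541504, (291, 184))
tub 0.9939489960670471 [0 0]
jar 0.9939686059951782 [0 0]
glue 0.994859516620636 [0 0]
tape 0.9919694662094116 [0 0]
lid (array([ 538.87, -380.01]), np.float64(51.10186503416801), np.float64(1.0349271261825344)) cup (array([ 537.86, -378.46]), np.float64(55.32971973015182), np.float64(0.5228039791441255))
54.5833
```

```bash
python3 -c "
from station import arm
print(arm.finish_job())"
```

```text
the job is handed in; nothing more can be done
None
```

I handed the job in at about 55 s. The lid sits flat in the stand's cup (touch heights within 0.4 mm across the disc), the lifter is back on its rack, and the tub, bottle and jar have not moved. I checked the end state from forces and image fits, since I had used all ten picture views.

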